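# Find the release notch in the back edge and eject the slide tray

## Robot

A 6-joint arm with a two-finger parallel gripper is mounted at the origin on a cart in front of the work surface, level with it; the furniture and walls round the work are solid. World frame = base frame: x ahead of the robot, y to its left, z up, the work surface at z = 0. Lengths are in m, angles in rad, forces in N, time in s.
With the tool pointing down it reaches from about 0.375 to 0.9 m from the base axis. Payload 3.1 kg.
Tool frame: the origin (TCP) lies on the centre line of the jaws, within the pads' length; the fingertips stand 19 mm ahead of it and the grasp point (between the pads) is the TCP; z points along the fingers, y is the direction in which the jaws open and shut (so a half turn about z gives the same grasp; the last joint's range is limited). The gripper opens to 85 mm and grips with 20 to 120 N. Pads are 22 mm wide; open, the fingers measure 114 mm over their backs; the gripper's body (76 mm by 85 mm) begins 54 mm behind the grasp point. The pads swing forward as they close: fully open they stand 13 mm farther back than shut.
Start: joints at [-1.377, 0.527, 1.433, -0, 1.181, -0.178], TCP at [0.227, -0.582, 0.25] pointing down, gripper open.
Joint ranges: [-3.08, 3.08], [-0.75, 2.2], [0.22, 2.44], [-1.43, 4.57], [0, 2.65], [-2.85, 2.85]. Speed limits (rad/s): [2.79, 2.79, 3.14, 3.14, 3.14, 3.14].

## Interface

Orientations are given as a unit quaternion [x, y, z, w].
In Python, from station import manip, imaging, workorder gives the robot as it stands.
- The arm moves only by the shell command python3 -m creep 'ROWS' [FORCE]. ROWS is a JSON object of lists of equal length, an entry for each row: "claw": the finger opening in cm, from 0 to 8.54; "dp": the shift along the tool's x, y, z in cm, a list of three; "roll": the turn about the tool's z in rad. In form: {"claw": [claw, ...], "dp": [[dx, dy, dz], ...], "roll": [roll, ...]}. A call has 1 to 12 rows; each row is the pose to reach, as a shift and turn from the pose commanded when the call began, along the tool's axes at that moment; what a row does not reach only later rows make up. A row lasts 1/10 s, in which the tool goes at most 50 mm and 8.59 degrees, less where a joint would pass 70% of its speed; a pose out of reach is approached as far as the arm can. A call with a gripper value outside its range is refused whole. The fingers move at their own pace and stop on an object; FORCE is the grip in N (left out, the last holds). Time passes only in rows, so rows that repeat a pose let the fingers close. It gives the time, the measured TCP pose, the force and the opening at its end, in the units of the state.
- manip.sense(): the state, without advancing time (a new reading comes with each control period).
- imaging.snapshot(name): name is "scene" or "top" or "wrist"; returns a dict with "image" (384x512x3 uint8, red, green, blue), "z_map" (384x512 float32, m along the optical axis (not along the pixel's ray), 0 where there is no reading), "vfov" (degrees; the focal length in pixels is half the picture's height over the tangent of half this angle, whatever the lens; pixels are square), "cx", "cy" (the principal point, pixels), "dist" ([k1, k2, p1, p2, k3] as OpenCV has them; the pictures are not rectified), "R" (3x3) and "t" (3): a world point X has camera coordinates R X + t. Camera axes: x right, y down, z forward; pixel columns grow to the right and rows downward; lengths in m; the calibration is good to about 2 mm. A picture is of the moment at which its call begins.
- workorder.sign_off(): hands the job in, once; it reports no verdict.
The state is a dict: "t": time; "q": joint angles; "qd": joint speeds; "tau": joint torques, N m; "tcp_pos": TCP position; "tool_rot": TCP orientation; "force": force on the tool from outside, world axes, zero at the start; "ft_torque": the same for the moment, N m; "finger_gap": opening from 0.0 (shut) to 1.0 (fully open).
Only numpy, scipy, OpenCV 4.12 (cv2) and the standard library are available. Lean on these libraries where they do the work, as an engineer would, in place of code of your own. Each camera call takes 0.05 s, during which the arm holds its last target.

## Task

The slide tray of the low white slide reader is shut, and its release key sits in a notch somewhere along the back edge, out of sight from the front. Reach over behind the reader, touch the smooth back edge with a fingertip and run along it until it drops into the notch, then press the key inside fully home toward the front, so that the tray slides out and stays out, and take the hand clear. Grip and lift nothing, and do not disturb the two bottles and the timer standing round the reader.

Things in the scene. Friction and masses are not known exactly. Their poses are not given: they have to be found in the camera images.
- reader: low white box with a dark display on top, fixed to the table: 130 mm deep (x), 266 mm wide (y), 45 mm high. Origin: centre of its underside; x points from its front (tray, robot's side) to its back, y along the back edge, z up. The back edge is the upright back face at x = +65 mm; at its ends are white cheeks 8 mm thick, between them (y = -125 to +125 mm) five segments, white too
- back_edge (a point): point at the middle of the back edge, on the face, 27 mm above the table (reader x = 65, y = 0). The segments are 50 mm long, centred at reader y = -100, -50, 0, 50, 100 mm, from z = 10 mm to the top at 45 mm. Four are plain, flush with the face
- edge_end (a point): point on the back face at the reader's left (+y) end (reader x = 65, y = 125, z = 27 mm). One segment, any of the five, is the notch: 50 mm long, 12 mm deep, open at back and top, floor at z = 10 mm. Its front wall is the release key, white like the rest, face at reader x = 53 mm, z = 12 to 43 mm, until pressed
- release_key (a joint): travel of the release key in m: 0 untouched, 0.008 fully home (hard stop). It slides toward the front of the reader (reader -x), has no spring, yields at about 5 N, and stays where it is left
- tray (a joint): how far the slide tray stands out of the front of the reader (reader -x) in m: 0 shut, 0.024 out. The key drives it through a lever: it moves three times as far as the key
- buffer_bottle: loose clear bottle with blue cap, 70 mm across, 129 mm high, beside the reader's left (+y) end; origin: centre of its underside. Bystander
- stain_bottle: loose brown bottle with orange cap, 56 mm across, 113 mm high, beside the reader's right (-y) end; origin: centre of its underside. Bystander
- timer: loose white bench timer, 48 x 70 x 56 mm high, standing about 0.1 m behind the back edge; origin: centre of its underside. Bystander

How it is judged:
On the way, in this order (a step that is already met when the one before it is completed fails the run):
1. a fingertip touches the back edge from behind, the key not yet pressed (contact force between the fingers and anything else above 0.5 N and x of the grasp point in the frame of reader above 0.067 m and z of the grasp point in the frame of reader below 0.12 m and value of joint release_key below 0.001 m), for 0.1 s.
2. the key is pressed home by a finger from behind the reader (contact force between the fingers and anything else above 0.5 N and x of the grasp point in the frame of reader above 0.03 m and value of joint release_key above 0.0065 m), for 0.1 s.
At the end, for the whole second after the job is handed in: the release key is at least 6.5 mm in (of 8), the tray stands at least 18.5 mm out (of 24) at rest, and the bottles and the timer stand upright within 15 mm of where they were (value of joint release_key above 0.0065 m and value of joint tray above 0.0185 m and velocity of joint tray below 0.005 m/s and distance of each of buffer_bottle, stain_bottle, timer from where it was at the start of the episode below 0.015 m and angle between each of buffer_bottle, stain_bottle, timer's own z axis and vertical below 0.1 rad); the robot touches nothing.
It fails at once if a bottle or the timer is moved more than 15 mm, lifted or tipped (distance of any of buffer_bottle, stain_bottle, timer from where it was at the start of the episode above 0.015 m or angle between any of buffer_bottle, stain_bottle, timer's own z axis and vertical above 0.2 rad).
It fails at once if the key is moved with no finger behind the reader (tray pulled out by hand) (value of joint release_key between 0.002 and 0.0065 m and not (x of the grasp point in the frame of reader above 0.03 m)).
It also fails if it takes over 69 s, if anything falls off the work surface, if the arm or the gripper's body presses on something with over 40 N, if the wrist force passes 120 N, or if a joint passes its speed limit or range.

## Working session

There is one attempt and no reset: what is moved stays moved. The work goes in short steps, Python scripts to look and compute and a shell command to move; the robot and the scene stay as the last step left them, time stands still between calls to the robot, and variables do not carry over. Pictures are saved under pics/ and viewed, and the job is handed in when it is done.

```bash
mkdir -p pics; ls
cat > h.py <<'E'
import cv2,numpy as np
from station import manip, imaging
def K(s):
    f=s["image"].shape[0]/2/np.tan(np.radians(s["vfov"])/2)
    return np.array([[f,0,s["cx"]],[0,f,s["cy"]],[0,0,1.]])
def cloud(s):
    k=K(s);h,w=s["z_map"].shape
    uv=np.stack(np.meshgrid(np.arange(w),np.arange(h)),-1).reshape(-1,1,2).astype(np.float64)
    n=cv2.undistortPoints(uv,k,np.array(s["dist"],float))[:,0]
    z=s["z_map"].reshape(-1,1)
    c=np.hstack([n*z,z])
    X=(c-np.array(s["t"]))@np.array(s["R"])
    X[z[:,0]==0]=np.nan
    return X.reshape(h,w,3)
def save(s,n,scale=1.5,crop=None):
    im=cv2.cvtColor(s["image"],cv2.COLOR_RGB2BGR)
    if crop: im=im[crop[1]:crop[3],crop[0]:crop[2]]
    cv2.imwrite("pics/"+n,cv2.resize(im,None,fx=scale,fy=scale,interpolation=cv2.INTER_CUBIC))
E
python3 - <<'E'
from h import *
import pickle
for n in ["scene","top"]:
    s=imaging.snapshot(n); save(s,n+"0.png"); pickle.dump(s,open(n+"0.pkl","wb"))
    print(n,-np.array(s["R"]).T@np.array(s["t"]),s["vfov"])
print(manip.sense())
E
```

```text
pics
scene [-0.00664826  0.7748953   0.64839651] 54.99424471274604
top [0.34809443 0.03017178 1.13042385] 47.12752668512066
{'t': 0.1, 'q': array([-1.37751842e+00,  5.28374838e-01,  1.43375579e+00,  3.96637003e-06,
        1.18144554e+00, -1.78490706e-01]), 'qd': array([ 0.00295448, -0.00106948, -0.00146634,  0.00076851,  0.00124098,
       -0.00027317]), 'tau': array([-4.15211734e-04, -4.43305242e+01, -1.78586143e+01, -1.97333575e-04,
        3.89151683e-03,  1.22985645e-05]), 'tcp_pos': array([ 0.22695488, -0.58168372,  0.2494363 ]), 'tool_rot': array([ 9.82772858e-01,  1.84814844e-01, -5.49865231e-06, -9.91746583e-04]), 'force': array([ 0.09401994,  0.41066343, -0.04086358]), 'ft_torque': array([-0.02535659, -0.03695749, -0.00985246]), 'finger_gap': 0.9968510509076141}
```

View pics/scene0.png

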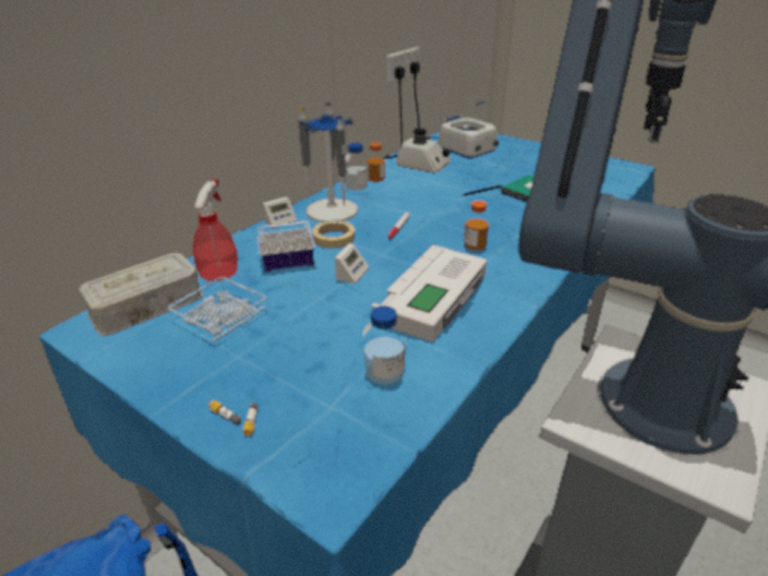

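View pics/top0.png

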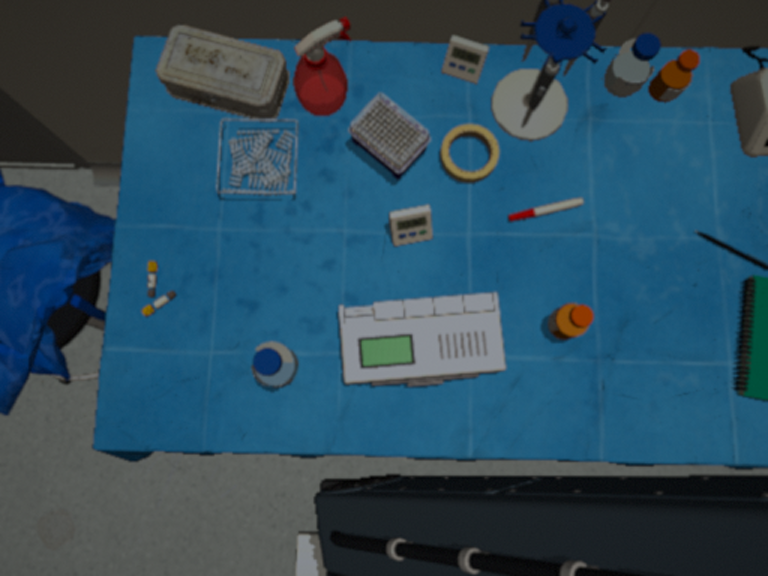

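The top view shows the reader with its corners near (339,306), (497,293), (505,371) and (344,384). The leftmost segment, near (358,312), looks different from the other four. I'll enlarge it and use depth.

Run:
```python
from h import *
import pickle
s=pickle.load(open("top0.pkl","rb")); save(s,"top_c.png",6,(215,185,345,265))
X=cloud(s)
m=(X[...,2]>0.035)&(X[...,2]<0.055)
m2=np.zeros_like(m);m2[185:265,220:345]=1
m&=m2
n,l,st,c=cv2.connectedComponentsWithStats(m.astype(np.uint8))
i=1+np.argmax(st[1:,4]); P=X[l==i]; print(len(P),P[:,2].mean())
r=cv2.minAreaRect(P[:,:2].astype(np.float32)*1000); print(r); print(cv2.boxPoints(r))
for (u,v) in [(232,210),(238,207),(245,207),(259,205),(280,204),(300,202),(320,200),(275,150),(182,242),(380,214)]: print(u,v,X[v,u])
# tall objs
H=(X[...,2]>0.02).astype(np.uint8); H[:, :]*=1
n,l,st,c=cv2.connectedComponentsWithStats(H)
for i in range(1,n):
  if st[i,4]>60:
    p=X[l==i]; print(st[i],np.nanmin(p,0),np.nanmax(p,0))
```

```text
5570 0.04424514444891042
((466.7450256347656, -35.40348815917969), (136.25357055664062, 265.72540283203125), 6.242929935455322)
[[ 384.5742    89.26292]
 [ 413.4703  -174.88667]
 [ 548.9159  -160.06989]
 [ 520.0198   104.0797 ]]
232 210 [0.50408806 0.08641984 0.04162193]
238 207 [0.51656621 0.07283676 0.01142499]
245 207 [0.51207841 0.05414168 0.04408379]
259 205 [0.51772243 0.01936605 0.04574379]
280 204 [ 0.52169164 -0.03298118  0.0447709 ]
300 202 [ 0.52889588 -0.0834235   0.03925472]
320 200 [ 0.53416023 -0.13267718  0.04549155]
275 150 [ 0.66350117 -0.0187508   0.03604832]
182 242 [0.41584835 0.1927031  0.12781479]
380 214 [ 0.49416227 -0.26412127  0.10496527]
[    0     0   512    85 17323] [ 0.83073494 -0.66012796  0.02000851] [1.04695802 0.7428455  0.28091522]
[296  23  30  26 512] [ 0.95770754 -0.14644671  0.02005055] [ 1.01292465 -0.0714539   0.05953652]
[434  33  33  34 655] [ 0.91092221 -0.501798    0.02007706] [ 0.9692841  -0.44442297  0.11597805]
[489  41  23  62 985] [ 0.81296777 -0.65026689  0.02000006] [ 0.99017579 -0.59414629  0.07642977]
[ 232   61   55   57 1687] [ 0.75158313 -0.04419383  0.02032978] [0.89195082 0.09676791 0.08547483]
[144  79  55  51 262] [0.71395763 0.18728395 0.02654083] [0.85613178 0.32596063 0.0390283 ]
[294  83  38  37 500] [ 0.75338241 -0.16653665  0.02003678] [ 0.85719975 -0.06749372  0.02925728]
[259 137  29  23 489] [ 0.64247671 -0.0508303   0.02031575] [0.69353908 0.02302297 0.05963521]
[ 226  195  111   63 5772] [ 0.38970645 -0.17268071  0.02007836] [0.54788496 0.10190413 0.05267883]
[366 202  29  24 539] [ 0.47554483 -0.30476615  0.02043182] [ 0.53155886 -0.24989114  0.11729662]
[167 228  32  31 729] [0.38304474 0.16854645 0.0235286 ] [0.45140137 0.23864384 0.1331117 ]
[  209   316   303    68 19883] [ 0.15527881 -0.22851703  0.24494592] [0.31340865 0.10815972 0.76672207]
```

```bash
ls pics
```

```text
scene0.png
top0.png
top_c.png
```

View pics/top_c.png

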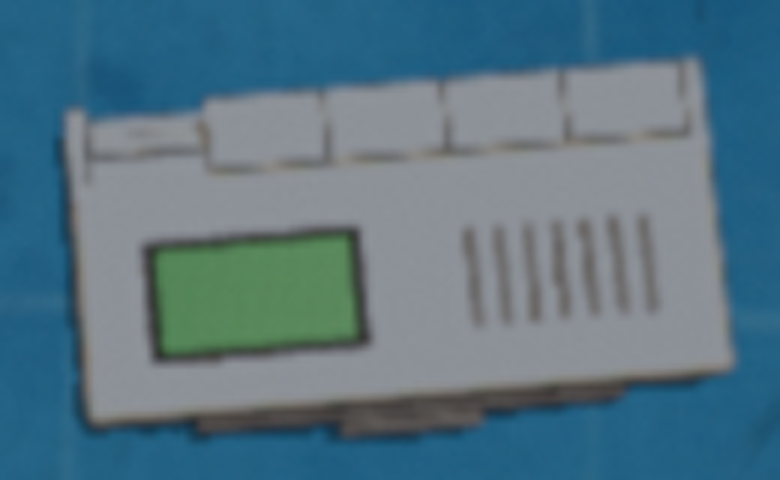

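The notch is the leftmost (+y) segment, at crop x 88–205; the other four are flush. I'll write a helper that converts reader-frame targets to tool-axis shifts.

```bash
cat >> h.py <<'E'
from scipy.spatial.transform import Rotation as Ro
YAW=np.radians(6.243); O=np.array([0.4699,-0.0351,0]); RR=Ro.from_euler('z',YAW)
def where():
    s=manip.sense(); p=s["tcp_pos"]; R=Ro.from_quat(s["tool_rot"])
    yaw=np.arctan2(*R.as_matrix()[[1,0],0])
    print("t%.1f reader mm"%s["t"],np.round(RR.inv().apply(p-O)*1000,1),"toolyaw-readeryaw",round(yaw-YAW,4),"F reader",np.round(RR.inv().apply(s["force"]),2),"gap",round(s["finger_gap"],2), "q",np.round(s["q"],2))
    return p,R,yaw
def go(x,y,z):
    p,R,yaw=where(); T=RR.apply(np.array([x,y,z])/1000)+O
    print("target world",T.round(3),"dp cm",(R.inv().apply(T-p)*100).round(2),"roll",round(yaw-YAW,3))
E
python3 -c "
from h import *
go(110,30,250); go(110,30,46)"
```

```text
t0.1 reader mm [-300.9 -516.9  249.4] toolyaw-readeryaw 0.2628 F reader [ 0.14  0.4  -0.04] gap 1.0 q [-1.38  0.53  1.43  0.    1.18 -0.18]
target world [0.576 0.007 0.25 ] dp cm [ 5.389e+01 -4.214e+01  5.000e-02] roll 0.263
t0.1 reader mm [-300.9 -516.9  249.4] toolyaw-readeryaw 0.2628 F reader [ 0.14  0.4  -0.04] gap 1.0 q [-1.38  0.53  1.43  0.    1.18 -0.18]
target world [0.576 0.007 0.046] dp cm [ 53.88 -42.1   20.44] roll 0.263
```

```bash
python3 -m creep '{"claw":[0,0,0,0,0,0,0,0,0,0,0,0],"dp":[[2,-1.6,0],[5,-3.9,0],[8,-6.3,0],[11,-8.6,0],[14,-11,0],[17,-13.3,0],[20,-15.6,0],[23,-18,0],[26,-20.3,0],[28,-21.9,0],[29,-22.7,0],[29,-22.7,0]],"roll":[0.02,0.05,0.08,0.11,0.14,0.17,0.2,0.22,0.24,0.263,0.263,0.263]}' && python3 -c "
from h import *
go(110,30,250)"
```

```text
t: 1.3
tcp_pos: [0.4151, -0.2642, 0.2501]
tool_rot: [0.998, 0.056, -0.0, -0.0]
force: [-0.1, -0.3, -1.5]
finger_gap: -0.001
t1.3 reader mm [ -79.4 -221.8  250.1] toolyaw-readeryaw 0.0029 F reader [-0.08 -0.25 -1.51] gap -0.0 q [-0.79  0.35  1.76 -0.    1.03  0.66]
target world [0.576 0.007 0.25 ] dp cm [ 1.901e+01 -2.513e+01  2.000e-02] roll 0.003
```

```bash
python3 -m creep '{"claw":[0,0,0,0,0,0,0,0,0,0,0,0],"dp":[[1.5,-2,0],[3.8,-5,0],[6.1,-8,0],[8.3,-11,0],[10.6,-14,0],[12.9,-17,0],[15.1,-20,0],[17.4,-23,0],[18.4,-24.4,0],[19,-25.1,0],[19,-25.1,0],[19,-25.1,0]],"roll":[0,0,0,0,0,0,0,0,0,0,0,0]}' && python3 -c "
from h import *
s=imaging.snapshot('top');save(s,'top1.png')
s=imaging.snapshot('wrist');save(s,'wr1.png')
s=imaging.snapshot('scene');save(s,'sc1.png',3,(200,100,400,270))
go(95,30,46)"
```

```text
t: 2.5
tcp_pos: [0.5759, 0.0033, 0.2501]
tool_rot: [0.999, 0.054, -0.001, 0.0]
force: [0.7, -0.1, 0.2]
finger_gap: -0.001
t2.6 reader mm [109.6  26.8 250.3] toolyaw-readeryaw -0.0018 F reader [-0.42 -0.23 -0.18] gap -0.0 q [-0.19  0.46  1.56 -0.    1.12  1.28]
target world [0.561 0.005 0.046] dp cm [-1.44 -0.32 20.43] roll -0.002
```

View pics/wr1.png

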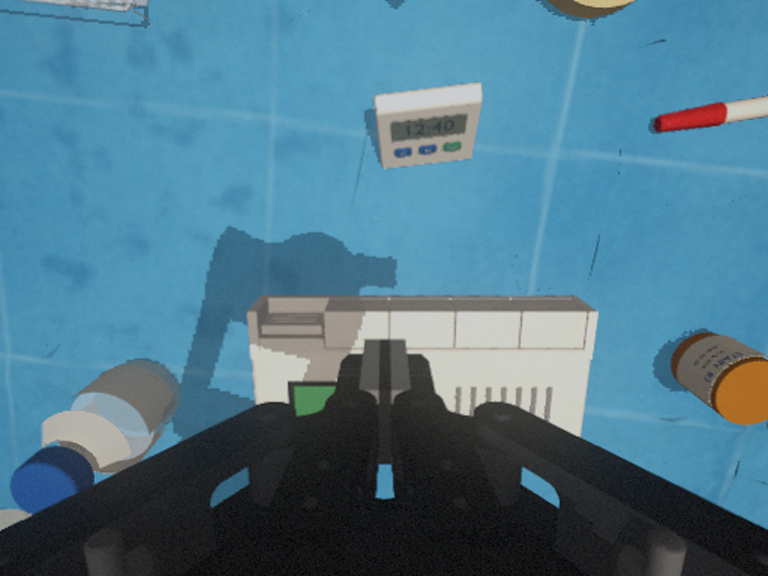

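View pics/sc1.png

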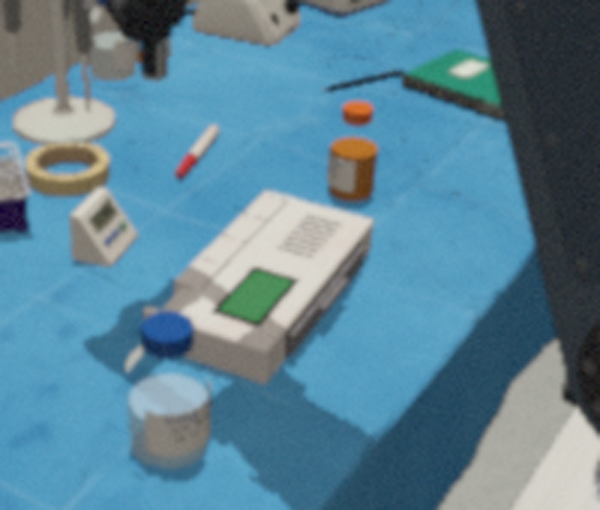

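The wrist view confirms the notch is the leftmost segment, at (265–325, 300–335). The timer, at (430,125), is well behind it. I'll lower the hand behind the edge.

```bash
python3 -m creep '{"claw":[0,0,0,0,0,0,0,0,0,0,0,0],"dp":[[-0.2,0,1],[-0.4,0,3],[-0.6,0,6],[-0.8,0,9],[-0.9,0,12],[-0.9,0,14.5],[-0.9,0,16.5],[-0.9,0,18],[-0.9,0,19.3],[-0.9,0,20.2],[-0.9,0,20.4],[-0.9,0,20.4]],"roll":[0,0,0,0,0,0,0,0,0,0,0,0]}' && python3 -m creep '{"claw":[0,0],"dp":[[0,0,0],[0,0,0]],"roll":[0,0]}' && python3 -c "
from h import *
go(80,30,46)"
```

```text
t: 3.85
tcp_pos: [0.5675, 0.0037, 0.0463]
tool_rot: [0.999, 0.054, -0.0, 0.0]
force: [-0.3, -0.2, 0.3]
finger_gap: -0.004
t: 4.05
tcp_pos: [0.568, 0.0037, 0.0471]
tool_rot: [0.999, 0.054, 0.001, 0.0]
force: [-0.2, -0.5, 0.7]
finger_gap: 0.004
t4.0 reader mm [101.8  27.9  47.1] toolyaw-readeryaw -0.0001 F reader [-0.24 -0.46  0.75] gap 0.0 q [-0.19  0.75  1.72  0.    0.67  1.27]
target world [0.546 0.003 0.046] dp cm [-2.18 -0.21  0.1 ] roll -0.0
```

```bash
python3 -m creep '{"claw":[0,0,0,0,0,0,0],"dp":[[-0.5,0,0],[-1,0,0],[-1.4,0,0],[-1.7,0,0],[-1.9,0,0],[-2,0,0],[-2,0,0]],"roll":[0,0,0,0,0,0,0]}' && python3 -c "
from h import *
where()"; python3 -m creep '{"claw":[0,0,0,0],"dp":[[-0.1,0,0],[-0.2,0,0],[-0.3,0,0],[-0.3,0,0]],"roll":[0,0,0,0]}' && python3 -c "
from h import *
where()"
```

```text
t: 4.75
tcp_pos: [0.5475, 0.0016, 0.0463]
tool_rot: [0.999, 0.054, -0.0, -0.0]
force: [-0.5, -0.2, -1.1]
finger_gap: -0.003
t4.8 reader mm [81.1 28.  46.3] toolyaw-readeryaw -0.0002 F reader [-0.53 -0.09 -1.06] gap -0.0 q [-0.2   0.74  1.77  0.    0.63  1.26]
t: 5.15
tcp_pos: [0.5444, 0.0013, 0.0463]
tool_rot: [0.999, 0.054, -0.0, -0.0]
force: [0.2, -0.3, -0.3]
finger_gap: 0.005
t5.2 reader mm [78.  28.1 46.3] toolyaw-readeryaw -0.0002 F reader [ 0.21 -0.3  -0.35] gap 0.0 q [-0.2   0.74  1.78  0.    0.63  1.26]
```

```bash
for i in 1 2; do python3 -m creep '{"claw":[0,0,0],"dp":[[-0.1,0,0],[-0.1,0,0],[-0.1,0,0]],"roll":[0,0,0]}' >/dev/null && python3 -c "
from h import *
where()"; done
```

```text
t5.5 reader mm [77.2 28.  46.3] toolyaw-readeryaw -0.0002 F reader [-0.23  0.16 -0.09] gap -0.0 q [-0.2   0.74  1.78 -0.    0.62  1.26]
t5.8 reader mm [76.2 28.  46.3] toolyaw-readeryaw -0.0002 F reader [0.65 0.22 0.33] gap 0.0 q [-0.2   0.74  1.78  0.    0.62  1.26]
```

```bash
python3 -m creep '{"claw":[0,0,0],"dp":[[-0.1,0,0],[-0.1,0,0],[-0.1,0,0]],"roll":[0,0,0]}' >/dev/null && python3 -c "
from h import *
where()"
```

```text
t6.0 reader mm [75.4 27.9 46.4] toolyaw-readeryaw -0.0002 F reader [ 0.57  0.62 -0.86] gap 0.0 q [-0.2   0.74  1.78  0.    0.62  1.26]
```

```bash
python3 -m creep '{"claw":[0,0,0],"dp":[[-0.1,0,0],[-0.1,0,0],[-0.1,0,0]],"roll":[0,0,0]}' >/dev/null && python3 -c "
from h import *
where()"
```

```text
t6.3 reader mm [75.4 27.9 46.4] toolyaw-readeryaw -0.0004 F reader [ 3.83  0.72 -1.34] gap -0.0 q [-0.21  0.74  1.79  0.    0.62  1.26]
```

Contact at reader x 75.4 mm with about 3.8 N. I'll run along the edge toward +y.

```bash
python3 -m creep '{"claw":[0,0,0,0,0,0,0,0],"dp":[[0,0,0],[0,-0.3,0],[0,-0.8,0],[0,-1.4,0],[0,-2,0],[0,-2.6,0],[0,-2.9,0],[0,-3,0]],"roll":[0,0,0,0,0,0,0,0]}' >/dev/null && python3 -c "
from h import *
where()"
```

```text
t7.2 reader mm [75.4 58.  46.7] toolyaw-readeryaw 0.001 F reader [ 4.32 -3.03 -0.15] gap 0.0 q [-0.15  0.74  1.79 -0.    0.61  1.31]
```

```bash
for k in 1; do python3 -m creep '{"claw":[0,0,0,0,0,0,0],"dp":[[0,-0.4,0],[0,-1,0],[0,-1.6,0],[0,-2.2,0],[0,-2.7,0],[0,-3,0],[0,-3,0]],"roll":[0,0,0,0,0,0,0]}' >/dev/null && python3 -c "
from h import *
where()"; python3 -m creep '{"claw":[0,0,0,0,0],"dp":[[0,-0.3,0],[0,-0.7,0],[0,-1,0],[0,-1.2,0],[0,-1.2,0]],"roll":[0,0,0,0,0]}' >/dev/null && python3 -c "
from h import *
where()"; done
```

```text
t7.8 reader mm [72.4 89.  45.9] toolyaw-readeryaw 0.0007 F reader [ 0.49  0.76 -0.69] gap 0.0 q [-0.09  0.74  1.8   0.    0.61  1.37]
t8.3 reader mm [ 74.1 100.3  46.3] toolyaw-readeryaw 0.0002 F reader [-0.45 -0.14  0.21] gap -0.0 q [-0.07  0.74  1.79  0.    0.61  1.39]
```

The tip has dropped into the notch: no force, and x is below the face contact. Next I'll advance to the key, expected at x≈63.4 with home at ≈55.4.

```bash
python3 -m creep '{"claw":[0,0,0,0,0,0,0],"dp":[[-0.2,0,0],[-0.4,0,0],[-0.6,0,0],[-0.8,0,0],[-1,0,0],[-1.1,0,0],[-1.1,0,0]],"roll":[0,0,0,0,0,0,0]}' >/dev/null && python3 -c "
from h import *
where()"; python3 -m creep '{"claw":[0,0,0,0,0,0],"dp":[[-0.1,0,0],[-0.2,0,0],[-0.3,0,0],[-0.4,0,0],[-0.5,0,0],[-0.5,0,0]],"roll":[0,0,0,0,0,0]}' >/dev/null && python3 -c "
from h import *
where()"
```

```text
t9.1 reader mm [63.6 99.9 46.4] toolyaw-readeryaw -0.0003 F reader [ 1.04  0.69 -0.34] gap -0.0 q [-0.08  0.73  1.82  0.    0.59  1.39]
t9.7 reader mm [60.4 99.9 46.5] toolyaw-readeryaw -0.0005 F reader [ 4.57  1.88 -2.12] gap -0.0 q [-0.08  0.73  1.83  0.    0.58  1.38]
```

```bash
python3 -m creep '{"claw":[0,0,0,0,0,0],"dp":[[-0.1,0,0],[-0.2,0,0],[-0.3,0,0],[-0.4,0,0],[-0.5,0,0],[-0.5,0,0]],"roll":[0,0,0,0,0,0]}' >/dev/null && python3 -c "
from h import *
where()"; python3 -m creep '{"claw":[0,0,0,0],"dp":[[-0.1,0,0],[-0.2,0,0],[-0.3,0,0],[-0.3,0,0]],"roll":[0,0,0,0]}' >/dev/null && python3 -c "
from h import *
where()"
```

```text
t10.2 reader mm [55.5 99.9 46.6] toolyaw-readeryaw -0.0006 F reader [ 4.44  2.32 -2.15] gap -0.0 q [-0.08  0.72  1.85  0.    0.57  1.38]
t10.7 reader mm [55.3 99.7 46.8] toolyaw-readeryaw -0.0013 F reader [ 8.69  3.5  -5.08] gap 0.0 q [-0.08  0.72  1.85  0.    0.56  1.38]
```

It's against the hard stop: x stays at 55.3, 8.1 mm past first key contact, while the force rises to 8.7 N. I'll hold briefly, back out, lift and check.

```bash
python3 -m creep '{"claw":[0,0,0,0,0,0,0,0,0,0,0],"dp":[[-0.1,0,0],[-0.1,0,0],[0.3,0,0],[0.8,0,0],[1.6,0,0],[2.6,0,0],[3.6,0,0],[4.4,0,0],[4.8,0,0],[4.8,0,0],[4.8,0,0]],"roll":[0,0,0,0,0,0,0,0,0,0,0]}' >/dev/null && python3 -c "
from h import *
where()"; python3 -m creep '{"claw":[0,0,0,0,0,0,0,0,0],"dp":[[0,0,-1],[0,0,-3],[0,0,-6],[0,0,-9],[0,0,-12],[0,0,-15],[0,0,-17],[0,0,-18],[0,0,-18]],"roll":[0,0,0,0,0,0,0,0,0]}' >/dev/null && python3 -m creep '{"claw":[0,0,0],"dp":[[0,0,0],[0,0,0],[0,0,0]],"roll":[0,0,0]}' >/dev/null; python3 -c "
from h import *
where()
s=imaging.snapshot('top');save(s,'top2.png',4,(160,120,400,270))
X=cloud(s)
H=(X[...,2]>0.02).astype(np.uint8)
n,l,st,c=cv2.connectedComponentsWithStats(H)
for i in range(1,n):
  if 300<st[i,4]<900: 
    p=X[l==i]; print(st[i],np.nanmin(p,0),np.nanmax(p,0))
s=imaging.snapshot('scene');save(s,'sc2.png',3,(200,100,400,270))
"
```

```text
t11.8 reader mm [ 97.7 100.1  46.2] toolyaw-readeryaw -0.0001 F reader [-0.08 -0.24 -0.19] gap 0.0 q [-0.06  0.75  1.73 -0.    0.66  1.4 ]
t12.9 reader mm [ 97.5 100.1 225. ] toolyaw-readeryaw -0.0002 F reader [-0.23 -0.2  -0.22] gap -0.0 q [-0.07  0.47  1.62  0.    1.05  1.4 ]
[296  23  30  27 518] [ 0.95540721 -0.14616019  0.02016852] [ 1.01238021 -0.07146001  0.06094524]
[434  33  33  34 657] [ 0.90971302 -0.50042999  0.0204534 ] [ 0.96706761 -0.44486452  0.11765228]
[294  83  38  37 493] [ 0.75284818 -0.16641553  0.02001692] [ 0.85658507 -0.0674844   0.0308172 ]
[365 202  30  24 538] [ 0.47595723 -0.30335333  0.02044099] [ 0.53151554 -0.25020874  0.11814687]
```

View pics/sc2.png

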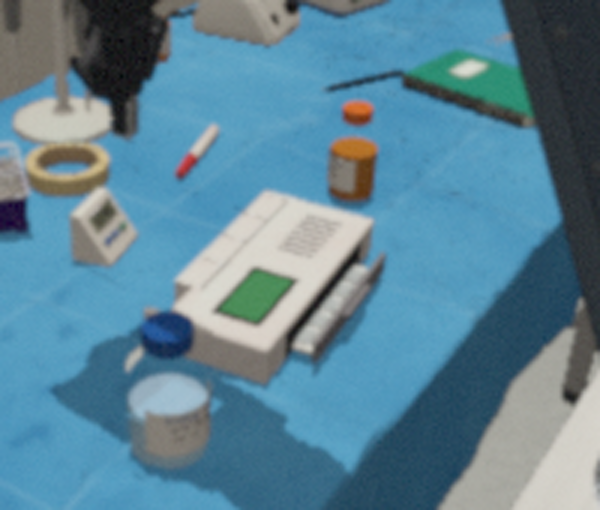

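```bash
python3 -c "
import cv2;a=cv2.imread('pics/top2.png');print(a.shape);cv2.imwrite('pics/top2b.png',cv2.resize(a,(800,500)))"
```

```text
(600, 960, 3)
```

View pics/top2b.png

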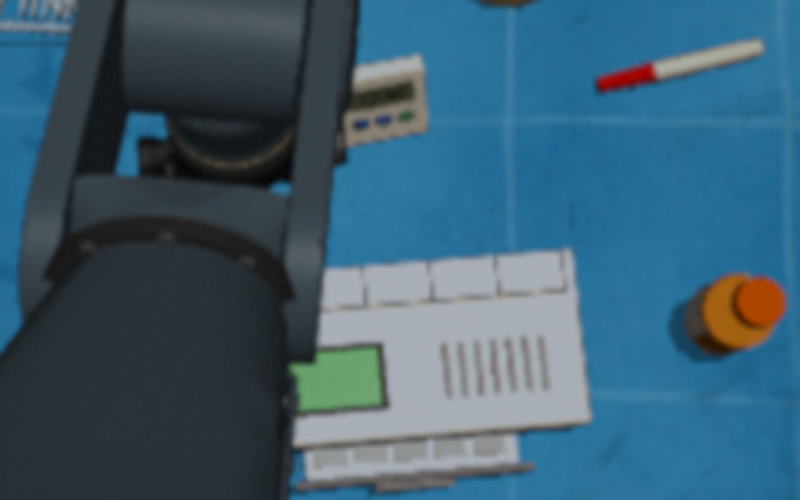

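The scene view shows the tray standing out at (290–385, 255–360). The bottles, at (170,420) and (352,170), and the timer, at (103,225), are where they were in the earlier picture. The hand is clear and reads no force, so I'm handing in.

```bash
python3 -c "
from station import workorder
print(workorder.sign_off())"
```

```text
the job is handed in; nothing more can be done
None
```

The slide tray is out and the job is handed in, at about 13 s of the 69 s allowed.

- **Finding the notch:** With the fingers shut and pointing down, I touched the back edge near reader y = 28 mm at about 4 N. I ran along it toward +y until the tip dropped into the notch, which is the end segment at y = 100 mm.
- **Pressing the key:** I pushed it about 8 mm toward the front. It stopped there and the force rose from about 4.5 to 8.7 N, so it was at its hard stop. I then backed out and lifted clear.
- **Last checks:**
  - **Tray:** it stands out in both the scene and top pictures, by very roughly 25–28 mm, which I only estimated by eye from the picture.
  - **Hand:** the force on it reads zero within noise.
  - **Bystanders:** the stain bottle is within about 1.5 mm of its first measured position. The buffer bottle and timer look unmoved in the scene picture. The arm hid the buffer bottle and part of the timer in the last top view, so I did not measure those two again.

None of the checks failed or disagreed.

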